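Hold a spice grinder's bayonet lid at its half-way pulse mark

ROBOT

A 6-joint arm with a two-finger parallel gripper is mounted at the origin on a cart in front of the work surface, level with it; the furniture and walls round the work are solid. World frame = base frame: x ahead of the robot, y to its left, z up, the work surface at z = 0. Lengths are in m, angles in degrees, forces in N, time in s.
With the tool pointing down it reaches from about 0.4 to 0.825 m from the base axis. Payload 7 kg.
Tool frame: the origin (TCP) lies on the front face of the gripper's body, between the roots of the fingers; the fingertips stand 66 mm ahead of it and the grasp point (between the pads) lies 47 mm ahead of it; z points along the fingers, y is the line along which they close (so a half turn about z gives the same grasp; the last joint's range is limited). The gripper opens to 88 mm and grips with 3 to 60 N. Pads are 19 mm wide; open, the fingers measure 130 mm over their backs; the gripper's body (78 mm by 193 mm) begins 47 mm behind the grasp point.
Start: joints at [81.251, 20.546, 0.682, 0, -70.136, -16.507], TCP at [0.288, 0.61, 0.292] pointing down, gripper open.
Joint ranges: [-176.03, 176.03], [-82.01, 121.73], [-58.28, 71.71], [-173.87, 95.51], [-174.79, -0.11], [-173.66, 173.66]. Speed limits (degrees/s): [136.94, 136.94, 172.46, 180, 180, 180].

INTERFACE

Orientations are given as [roll, pitch, yaw] about the fixed x, y, z axes, in that order (R = Rz(yaw) Ry(pitch) Rx(roll)).
In Python, from plant import ctrl gives the robot as it stands.
- The arm moves only by the tool send_rows, never from a script. Its argument "deltas" is a list of rows, each a list of 2 entries, a list of its own where there are three numbers: the shift along the tool's x, y, z each as a share of 800 mm, from -1 to 1, then the turn about the tool's z as a share of 90 degrees, from -1 to 1. A call has exactly 5 rows; each row is the pose to reach, as a shift and turn from the pose commanded when the call began, along the tool's axes at that moment; what a row does not reach only later rows make up. A row lasts 1/12 s, in which the tool goes at most 41.7 mm and 7.16 degrees, less where a joint would pass 70% of its speed; a pose out of reach is approached as far as the arm can. A call with a number of a shift or a turn outside -1 to 1 is refused whole. A call with a gripper value outside its range is refused whole. "gripper" is the opening, from 0 (shut) to 1 (fully open), set as the call begins (left out, the last holds). The fingers move at their own pace and stop on an object; the grip force is fixed at half the most. Time passes only in rows, so rows that repeat a pose let the fingers close, or fill a call up. It gives the time, the measured TCP pose, the force, the opening and the grip force at its end, in the units of the state.
- ctrl.get_obs(): the state, without advancing time (a new reading comes with each control period).
- ctrl.snapshot(name): name is "side" or "top" or "wrist"; returns a dict with "color" (480x640x3 uint8, red, green, blue), "vertical_fov" (degrees; the focal length in pixels is half the picture's height over the tangent of half this angle, whatever the lens; pixels are square), "cx", "cy" (the principal point, pixels), "rvec" (rotation vector, rad) and "tvec" (3), from world to camera coordinates, as OpenCV has them. Camera axes: x right, y down, z forward; pixel columns grow to the right and rows downward; lengths in m; the calibration is good to about 2 mm. A picture is of the moment at which its call begins. There is no depth.
- ctrl.close_job(): hands the job in; it is judged then, once.
Trained networks look in a picture, given as the dict that the camera call returned (one of the last four; its "shot" number tells which), for a name from the list of things; names that differ only in an ending like _2 or _b are one class to them, and where a whole thing is asked for, a point or a joint stands for the part that bears it (a point fixed in the world has none). Each returns a list of dicts, best first, with "conf" (0 to 1); they miss things now and then, are a little off and sometimes report something else, mostly with a low value. They report only what shows in the picture. A call takes as long as a camera call. They do not tell look-alikes from the thing itself.
- ctrl.boxes_of(picture, thing): "xy" ([column, row] as shares, 0 to 1, of the picture: columns of its width, rows of its height, amid what is visible of it).
- ctrl.cut_out(picture, thing): "pixels" (480x640 bool, what is visible of it) and "xy" ([column, row] as shares, 0 to 1, of the picture: columns of its width, rows of its height, amid what is visible of it).
The state is a dict: "clock": time; "joint_pos": joint angles; "qvel": joint speeds; "tau": joint torques, N m; "tool_pos": TCP position; "orientation": TCP orientation; "force": force on the tool from outside, world axes, zero at the start; "moment": the same for the moment, N m; "opening": finger opening in m; "gripper_force": force on a finger pad.
Only numpy, scipy, OpenCV 4.12 (cv2) and the standard library are available. Lean on these libraries where they do the work, as an engineer would, in place of code of your own. Each camera call takes 0.05 s, during which the arm holds its last target. There are 200 camera calls.

TASK

Pick out the one of the three lids that fits the spice grinder, put it fully home in the grinder's mouth with its two lugs through the two slots, and twist it clockwise (seen from above) against the spring to the green half-way (pulse) mark, stopping well short of the lock click at the red mark. The spring turns it back if let go, so finish while still gripping the lid and holding it still at the green mark. Leave the other two lids and the bystanders where they stand.

Things in the scene. Friction and masses are not known exactly. Their poses are not given: they have to be found in the camera images.
- grinder: fixed round steel spice grinder, 132 mm across, 100 mm high, black collar (100 mm across) on top. Origin: centre of its underside on the table; z up. On the collar's top, outward of each of the mouth's two slots (grinder's +x and -x): a white mark at the slot, a green mark 0.66 rad clockwise of it (half-way, pulse), a red mark 1.25 rad clockwise (lock click).
- grinder_mouth (a point): centre of the mouth, level with the collar's top, 100 mm above the table; axes as the grinder's. Bore 61 mm through an inward lip 10 mm thick, its top level with the collar's; two opposite slots 18 mm wide cut the lip on the +x and -x sides, reaching out to 72 mm across. Below the lip the space is 72 mm across, so lugs can turn in it.
- interlock (a joint): turn (rad) of the sprung ring inside: 0 at rest, grows clockwise seen from above, 0.6 at the green mark, stopped at 1.3. Brass dogs on it stand at the slots' clockwise sides; lugs push them after about 0.08 of play, so lid turn = ring turn + 0.08. Return torque 0.03 N m at 0, 0.1 at 0.6. At the slots' other sides fixed stops bar the lugs from turning anticlockwise.
- lock_pin (a joint): sprung lock pin (red head on the collar's outside), m: 0 at rest; a lug meets it when the ring has turned about 1.1 rad and has pushed it out (1 to 2 mm, the click) by about 1.2 rad
- lid_a: black lid with grey plug: rim 88 mm across, plug 69 mm, 81 mm over the lugs. All lids: origin in the centre of the plug's underside, z up. Plug from 0 to 19.5 mm high; rim 19.5 to 27.5 mm, its underside rests on the collar when home; grip bar 27.5 to 59.5 mm, 50 mm long along x, 16 mm wide along y. Half a turn makes no difference.
- lid_b: lid of the same form as lid_a: rim 64 mm across, plug 45 mm, 57 mm over the lugs. All lids have two lugs 13 mm wide and 7 mm high at the foot of the plug, on its +x and -x sides, and white lines along x on bar and rim; each weighs 0.08 to 0.17 kg
- lid_c: lid of the same form as lid_a and lid_b, with the same grip bar: rim 76 mm across, plug 57 mm, 69 mm over the lugs
- pepper_shaker: bystander: dark shaker with white cap, 41 mm across, 84 mm high, origin under its centre
- salt_shaker: bystander: white shaker, 41 mm across, 84 mm high, origin under its centre
- sauce_bottle: bystander: red sauce bottle, 41 mm across, 154 mm high, origin under its centre. Beside it along the back of the table, from x = 0.62 on and y = -0.2 to 0.35, stand fixed pans with syrup pitchers up to 220 mm high, and a tub 140 mm high beyond y = 0.37; a fixed clear pan 100 mm high stands at x = 0.34 to 0.5, y = -0.19 to -0.01: carry the lid over or round them
- dip_cup: bystander: white dip cup, 65 mm across, 37 mm high, origin under its centre
There are look-alikes about, which are no part of the job. Leave any blue look-alike of the lid_c alone.

How it is judged:
By the outcome, as a careful person would: the job done as asked, in the order asked, and still so for the second after the job is handed in, while the arm keeps its last pose, push and grip.
It also fails if it takes over 48 s, if anything falls off the work surface, if the arm or the gripper's body presses on something with over 40 N, if the wrist force passes 120 N, or if a joint passes its speed limit or range.

## Working session

There is one attempt and no reset: what is moved stays moved. The work goes in short steps, Python scripts to look and compute and a tool call to move; the robot and the scene stay as the last step left them, time stands still between calls to the robot, and variables do not carry over. Pictures are saved under pics/ and viewed, at most 10 in all, crops included, and the job is handed in when it is done.

Besides the shell and the picture viewer there is one more tool, called as name(argument=value, ...) on one line, values as JSON. send_rows: Moves the arm, as the interface text tells. Shift numbers are shares of 800 mm and turn numbers shares of 90 degrees, none past 1 either way. Its arguments: {"type":"object","properties":{"deltas":{"type":"array","items":{"type":"array"}},"gripper":{"type":"number"}},"required":["deltas"]}

```bash
mkdir -p pics
cat > h.py <<'E'
import numpy as np, cv2
from plant import ctrl
def cam(s):
    f=240/np.tan(np.radians(s['vertical_fov'])/2)
    K=np.array([[f,0,s['cx']],[0,f,s['cy']],[0,0,1.]])
    R=cv2.Rodrigues(np.array(s['rvec'],float))[0]; return K,R,np.array(s['tvec'],float).ravel()
def ray(s,uv,z):
    K,R,t=cam(s); d=R.T@np.linalg.solve(K,[uv[0],uv[1],1]); c=-R.T@t
    return c+d*(z-c[2])/d[2]
def proj(s,P):
    K,R,t=cam(s); q=(K@(R@np.atleast_2d(P).T+t[:,None])).T; return q[:,:2]/q[:,2:]
def snap(n,fn=None):
    s=ctrl.snapshot(n)
    if fn: cv2.imwrite('pics/'+fn,s['color'][:,:,::-1])
    return s
E
python3 - <<'E'
from h import *
for n in ['top','side']:
    s=snap(n,n+'1.png'); print(n,s['vertical_fov'],-cam(s)[1].T@cam(s)[2])
    for th in ['lid_a','grinder','dip_cup','salt_shaker']:
        for r in ctrl.boxes_of(s,th):
            uv=np.array(r['xy'])*[640,480]; print(th,round(r['conf'],2),uv.round(),ray(s,uv,0.03).round(3))
E
```

```text
top 56.73932980003665 [0.30347714 0.05616295 1.41358768]
lid_a 0.86 [248. 283.] [0.39  0.307 0.03 ]
lid_a 0.82 [210. 261.] [0.455 0.427 0.03 ]
lid_a 0.82 [256. 234.] [0.544 0.289 0.03 ]
lid_a 0.61 [188. 301.] [0.329 0.49  0.03 ]
grinder 0.64 [470. 256.] [ 0.491 -0.385  0.03 ]
dip_cup 0.81 [429. 315.] [ 0.305 -0.255  0.03 ]
salt_shaker 0.53 [317. 220.] [0.596 0.095 0.03 ]
side 55.371626950608864 [ 0.42048705 -1.00930495  0.76156488]
lid_a 0.91 [291. 224.] [0.401 0.283 0.03 ]
lid_a 0.79 [309. 209.] [0.462 0.391 0.03 ]
lid_a 0.75 [274. 196.] [0.34  0.488 0.03 ]
lid_a 0.63 [337. 224.] [0.55  0.278 0.03 ]
grinder 0.72 [335. 385.] [ 0.496 -0.378  0.03 ]
dip_cup 0.64 [250. 345.] [ 0.316 -0.261  0.03 ]
salt_shaker 0.57 [358. 253.] [0.601 0.109 0.03 ]
salt_shaker 0.27 [309. 204.] [0.462 0.422 0.03 ]
```

```bash
python3 -c "
from h import *
print(ctrl.get_obs())"
```

```text
{'clock': 0.5, 'joint_pos': array([ 8.12504187e+01,  2.05463808e+01,  6.77709780e-01, -2.15214107e-03,
       -7.01359626e+01, -1.65078347e+01]), 'qvel': array([-0.08051985, -0.02123772,  0.03934891, -0.06197233,  0.0252548 ,
        0.06865517]), 'tau': array([ 1.00107973e-03, -5.81796849e+01,  2.93066919e+01,  6.99700579e+00,
        1.18463402e-02, -3.99506212e-05]), 'tool_pos': array([0.28799399, 0.61041198, 0.2921219 ]), 'orientation': array([ 1.79994982e+02,  6.23973339e-04, -2.52581474e+01]), 'force': array([ 0.0406215 ,  0.39025241, -0.85311817]), 'moment': array([ 0.01485379,  0.04245   , -0.01773373]), 'gripper_force': 0.0, 'opening': 0.08752360670369892}
```

Run:
```python
import cv2
a=cv2.imread('pics/top1.png'); b=cv2.imread('pics/side1.png')
cv2.imwrite('pics/c1.png',cv2.resize(a[190:350,150:350],(750,600),interpolation=cv2.INTER_CUBIC))
cv2.imwrite('pics/c2.png',cv2.resize(a[216:296,420:520],(750,600),interpolation=cv2.INTER_CUBIC))
```

```text
(no output)
```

View pics/c1.png

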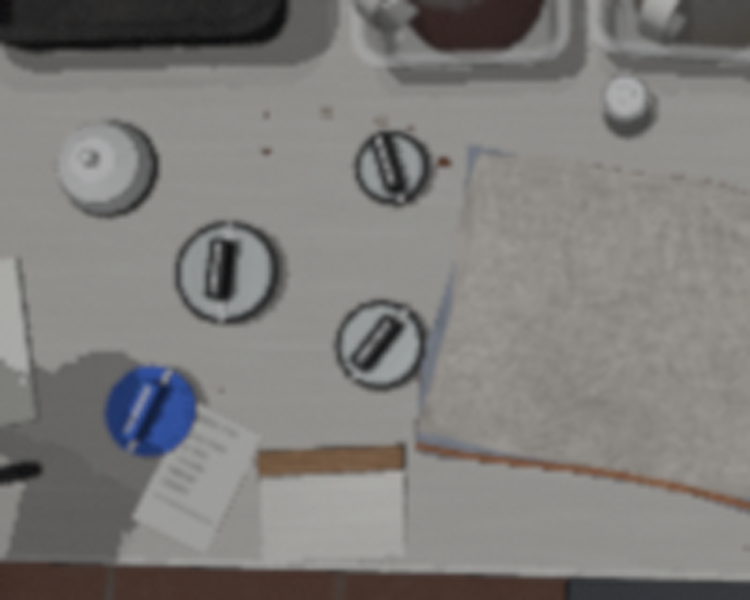

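View pics/c2.png

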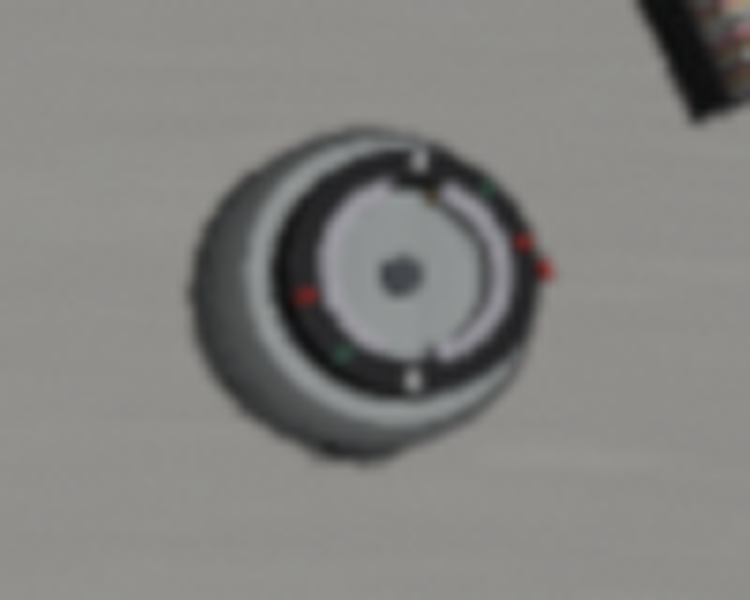

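View pics/side1.png

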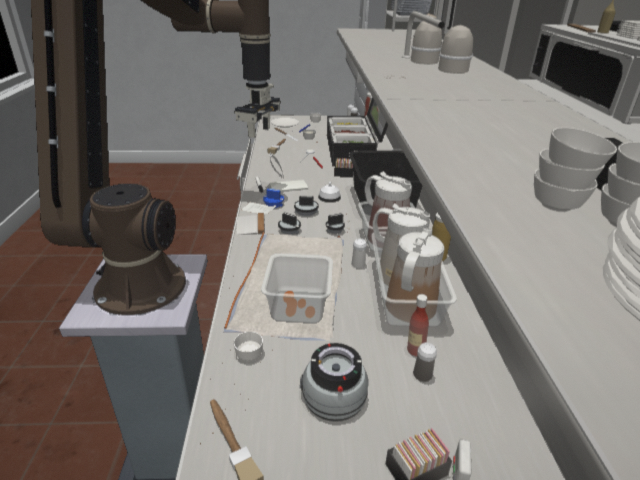

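```bash
cat > m.py <<'E'
from h import *
def pair(s,a,b,z):
    A,B=ray(s,a,z),ray(s,b,z); d=A-B
    return ((A+B)/2).round(4), np.linalg.norm(d).round(4), np.degrees(np.arctan2(d[1],d[0])).round(2)
E
python3 - <<'E'
from m import *
s=snap('top')
c=lambda p,k,o: (np.array(p)+.5)/k-.5+o
print('lid',pair(s,c((404,312),3.75,[150,190]),c((350,378),3.75,[150,190]),.0275))
print('gr',pair(s,c((419,160),7.5,[420,216]),c((413,380),7.5,[420,216]),.1))
for th in ['lid_a','grinder','pepper_shaker','sauce_bottle']:
  for r in ctrl.cut_out(s,th):
    m=r['pixels'].astype('uint8'); 
    if th=='lid_a' or th=='grinder':
        cs,_=cv2.findContours(m,0,1); k=max(cs,key=cv2.contourArea); print(cv2.minEnclosingCircle(k))
    print(th,r['conf'],np.array(r['xy'])*[640,480],ray(s,np.array(r['xy'])*[640,480],.02).round(3))
# collar circle fit by dark pixels
g=s['color'][216:296,420:520].max(2)
ys,xs=np.nonzero(g<60); print('collar',len(xs))
h=cv2.convexHull(np.c_[xs+420,ys+216].astype(np.float32)); W=np.array([ray(s,p[0],.1)[:2] for p in h],np.float32); print(cv2.minEnclosingCircle(W),cv2.fitEllipse(W))
E
```

```text
lid (array([0.3943, 0.2994, 0.0275]), np.float64(0.0701), np.float64(-37.14))
gr (array([ 0.4947, -0.3772,  0.1   ]), np.float64(0.088), np.float64(-3.27))
((189.8142852783203, 299.1856994628906), 12.782233238220215)
lid_a 0.96 [186.304 301.68 ] [0.327 0.498 0.02 ]
((251.64854431152344, 281.8395080566406), 12.613945960998535)
lid_a 0.82 [251.072 283.584] [0.389 0.298 0.02 ]
((254.73077392578125, 234.1923065185547), 10.3383150100708)
lid_a 0.65 [254.72  233.424] [0.549 0.294 0.02 ]
((210.48780822753906, 263.2317199707031), 14.4518461227417)
lid_a 0.56 [209.92  263.616] [0.449 0.431 0.02 ]
((468.8888854980469, 254.61111450195312), 23.566728591918945)
grinder 0.96 [472.192 253.92 ] [ 0.498 -0.394  0.02 ]
((254.0, 234.7105255126953), 9.761980056762695)
grinder 0.31 [254.592 236.688] [0.538 0.294 0.02 ]
pepper_shaker 0.75 [449.792 194.016] [ 0.691 -0.329  0.02 ]
pepper_shaker 0.16 [319.68  217.584] [0.605 0.088 0.02 ]
sauce_bottle 0.49 [431.424 189.312] [ 0.706 -0.27   0.02 ]
collar 453
((0.5286371111869812, -0.3950398564338684), 0.12212342023849487) ((0.5210900902748108, -0.3941689431667328), (0.12845100462436676, 0.2544246017932892), 39.131622314453125)
```

send_rows(deltas=[[[0.286,0.295,0.0875],0.132],[[0.286,0.295,0.0875],0.132],[[0.286,0.295,0.0875],0.132],[[0.286,0.295,0.0875],0.132],[[0.286,0.295,0.0875],0.132]], gripper=0.6)

```text
clock: 1.17
tool_pos: [0.3541, 0.4158, 0.2485]
orientation: [-180.0, 0.0, -37.1]
force: [0.9, -0.5, 0.4]
opening: 0.0598
gripper_force: 0.0
```

```bash
cat >> m.py <<'E'
def go(x,y,z,yaw):
    o=ctrl.get_obs(); p=np.array(o['tool_pos']); w=o['orientation'][2]; a=np.radians(w)
    d=np.array([x,y,z])-p; X=np.array([np.cos(a),np.sin(a),0]); Y=np.array([np.sin(a),-np.cos(a),0])
    t=(w-yaw+180)%360-180
    print('t',round(o['clock'],2),'p',p.round(4),'o',np.round(o['orientation'],2),'F',np.round(o['force'],1),'M',np.round(o['moment'],2),'op',round(o['opening'],4),'j6',np.round(o['joint_pos'][5],1))
    print('shift',np.round(np.array([d@X,d@Y,-d[2]])/.8,4),'turn',round(t/90,4),'rows',max(np.linalg.norm(d)/.0417,abs(t)/7.16).round(1))
E
python3 -c "
from m import *; go(.394,.299,.22,-37)"
```

```text
t 1.17 p [0.3541 0.4158 0.2485] o [-179.98    0.    -37.11] F [ 0.9 -0.5  0.4] M [-0.03 -0.13  0.03] op 0.0598 j6 -17.3
shift [0.1279 0.0863 0.0357] turn -0.0012 rows 3.0
```

send_rows(deltas=[[[0.128,0.086,0.036],0],[[0.128,0.086,0.036],0],[[0.128,0.086,0.036],0],[[0.128,0.086,0.036],0],[[0.128,0.086,0.036],0]])

```text
clock: 1.58
tool_pos: [0.3944, 0.2988, 0.2199]
orientation: [180.0, -0.0, -37.3]
force: [-0.1, 0.7, 0.9]
opening: 0.0527
gripper_force: 0.0
```

```bash
python3 -c "
from m import *; go(.394,.299,.22,-37); s=snap('wrist','w1.png'); print(-cam(s)[1].T@cam(s)[2])
print(proj(s,[[.394,.299,.0595],[.394,.299,.0275]]))"
```

```text
t 1.58 p [0.3944 0.2988 0.2199] o [179.98  -0.   -37.31] F [-0.1  0.7  0.9] M [0.07 0.04 0.02] op 0.0527 j6 -7.3
shift [-0.0005  0.0001 -0.0001] turn -0.0034 rows 0.0
[0.46188384 0.24736839 0.31299136]
[[318.95271385 242.05973504]
 [318.9404448  230.21440061]]
```

View pics/w1.png

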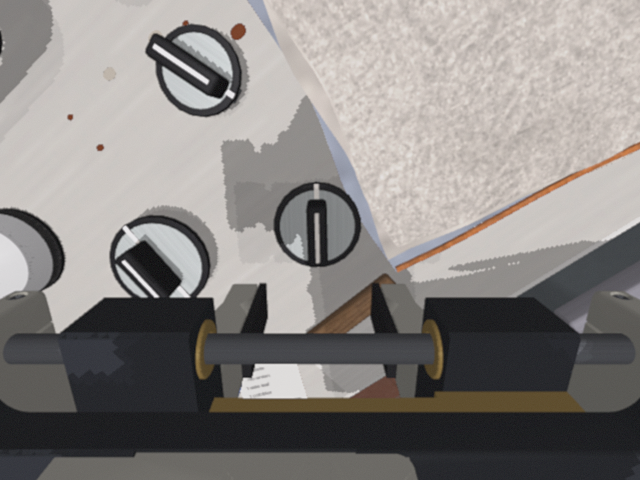

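Run:
```python
from m import *
s=snap('wrist'); 
print('bar',pair(s,(316.7,207),(318.2,264),.0595)); print('rimline',ray(s,(317,187),.0275),'rimc',ray(s,(317.5,224.5),.0265))
for u in (275,317.5,360): print(ray(s,(u,224.5),.0265))
im=s['color'].astype(int); g=im.min(2)
for v in (210,225,240,255):
    xs=[u for u in range(305,332) if g[v,u]>150]; print(v,xs)
r=[r for r in ctrl.cut_out(s,'lid_c') if abs(r['xy'][0]*640-318)<20]
for q in r:
    cs,_=cv2.findContours(q['pixels'].astype('uint8'),0,1); k=max(cs,key=cv2.contourArea); print(q['conf'],cv2.minEnclosingCircle(k),cv2.boundingRect(k))
```

```text
bar (array([0.3986, 0.2989, 0.0595]), np.float64(0.0461), np.float64(-35.88))
rimline [0.42489828 0.27955797 0.0275    ] rimc [0.39875267 0.29896807 0.0265    ]
[0.42090171 0.32812433 0.0265    ]
[0.39875267 0.29896807 0.0265    ]
[0.37661185 0.26982262 0.0265    ]
210 []
225 [317, 318, 319]
240 [318, 319, 320]
255 [318, 319, 320]
0.87 ((318.6551208496094, 222.75506591796875), 44.252296447753906) (275, 179, 88, 87)
```

send_rows(deltas=[[[0.004,-0.002,0.05],-0.014],[[0.004,-0.002,0.1],-0.014],[[0.004,-0.002,0.14],-0.014],[[0.004,-0.002,0.152],-0.014],[[0.004,-0.002,0.152],-0.014]])

```text
clock: 2.15
tool_pos: [0.3966, 0.3003, 0.0963]
orientation: [179.7, -0.0, -35.8]
force: [-0.5, -0.2, 0.7]
opening: 0.0524
gripper_force: 0.0
```

send_rows(deltas=[[[0,0,0],0],[[0,0,0],0],[[0,0,0],0],[[0,0,0],0],[[0,0,0],0]], gripper=0)

```text
clock: 2.57
tool_pos: [0.3978, 0.3009, 0.0996]
orientation: [-179.9, 0.0, -35.9]
force: [-0.2, -0.9, 0.8]
opening: 0.025
gripper_force: 0.0
```

```bash
python3 -c "
from m import *; go(.398,.2985,.29,-36)"
```

```text
t 2.57 p [0.3978 0.3009 0.0996] o [-1.7986e+02  1.0000e-02 -3.5870e+01] F [-0.2 -0.9  0.8] M [ 0.03  0.   -0.  ] op 0.025 j6 -5.6
shift [ 0.0019  0.0022 -0.238 ] turn 0.0014 rows 4.6
```

send_rows(deltas=[[[0,0,0],0],[[0,0,0],0],[[0,0,0],0],[[0,0,0],0],[[0,0,0],0]], gripper=0)

```text
clock: 2.98
tool_pos: [0.3975, 0.3003, 0.099]
orientation: [-180.0, -0.0, -35.9]
force: [-2.0, -1.1, 7.6]
opening: 0.0158
gripper_force: 30.0
```

```bash
python3 -c "
from m import *; go(.398,.2985,.29,-36)"
```

```text
t 2.98 p [0.3975 0.3003 0.099 ] o [-1.7998e+02 -1.0000e-02 -3.5870e+01] F [-2.  -1.1  7.6] M [-0.41  0.93  0.02] op 0.0158 j6 -5.6
shift [ 0.0018  0.0014 -0.2388] turn 0.0015 rows 4.6
```

send_rows(deltas=[[[0,0,-0.03],0],[[0,0,-0.08],0],[[0,0,-0.13],0],[[0,0,-0.18],-0.05],[[0,0,-0.226],-0.1]])

```text
clock: 3.4
tool_pos: [0.3973, 0.2999, 0.2816]
orientation: [-180.0, -0.0, -26.7]
force: [0.7, 1.0, -2.3]
opening: 0.0159
gripper_force: 30.0
```

```bash
python3 -c "
from m import *; go(.40,-.377,.26,-3.3)"
```

```text
t 3.4 p [0.3973 0.2999 0.2816] o [-179.96   -0.    -26.69] F [ 0.7  1.  -2.3] M [ 0.26 -0.15 -0.  ] op 0.0159 j6 3.6
shift [0.383  0.7544 0.027 ] turn -0.2599 rows 16.2
```

send_rows(deltas=[[[0.228,0.305,0],-0.13],[[0.228,0.305,0],-0.13],[[0.228,0.305,0],-0.13],[[0.228,0.305,0],-0.13],[[0.228,0.305,0],-0.13]])

```text
clock: 3.82
tool_pos: [0.4327, 0.094, 0.2794]
orientation: [-180.0, -0.0, -15.1]
force: [2.1, -0.8, -1.2]
opening: 0.0158
gripper_force: 30.0
```

```bash
python3 -c "
from m import *; go(.45,-.12,.28,-3.3)"
```

```text
t 3.82 p [0.4327 0.094  0.2794] o [-1.7996e+02 -1.0000e-02 -1.5130e+01] F [ 2.1 -0.8 -1.2] M [ 0.03 -0.21  0.01] op 0.0158 j6 37.0
shift [ 0.0907  0.2525 -0.0008] turn -0.1314 rows 5.1
```

send_rows(deltas=[[[0.091,0.2525,0],-0.13],[[0.091,0.2525,0],-0.13],[[0.091,0.2525,0],-0.13],[[0.091,0.2525,0],-0.13],[[0.091,0.2525,0],-0.13]])

```text
clock: 4.23
tool_pos: [0.4488, -0.1058, 0.2794]
orientation: [-180.0, -0.0, -3.5]
force: [1.9, 0.6, -1.6]
opening: 0.0157
gripper_force: 30.0
```

```bash
python3 -c "
from m import *; go(.40,-.377,.26,-3.3)"
```

```text
t 4.23 p [ 0.4488 -0.1058  0.2794] o [-1.7998e+02 -3.0000e-02 -3.4600e+00] F [ 1.9  0.6 -1.6] M [ 0.05 -0.21  0.04] op 0.0157 j6 75.2
shift [-0.0405  0.342   0.0242] turn -0.0018 rows 6.6
```

send_rows(deltas=[[[-0.04,0.342,0.01],0],[[-0.04,0.342,0.01],0],[[-0.04,0.342,0.01],0],[[-0.04,0.342,0.01],0],[[-0.04,0.342,0.01],0]])

```text
clock: 4.65
tool_pos: [0.4116, -0.3108, 0.2731]
orientation: [-180.0, -0.0, -3.5]
force: [1.0, -0.5, -1.9]
opening: 0.0158
gripper_force: 30.0
```

send_rows(deltas=[[[0,0.08,0.01],0],[[0,0.08,0.01],0],[[0,0.08,0.01],0],[[0,0.08,0.01],0],[[0,0.08,0.01],0]])

```text
clock: 5.07
tool_pos: [0.4085, -0.3725, 0.2647]
orientation: [-180.0, 0.0, -3.5]
force: [0.1, 0.3, -1.7]
opening: 0.0156
gripper_force: 30.0
```

```bash
python3 -c "
from m import *; go(.40,-.377,.26,-3.3);s=snap('wrist','w2.png')
print(proj(s,[[.4947,-.3772,.1]]))"
```

```text
t 5.07 p [ 0.4085 -0.3725  0.2647] o [-1.7997e+02  4.0000e-02 -3.5200e+00] F [ 0.1  0.3 -1.7] M [ 0.    0.01 -0.02] op 0.0156 j6 108.6
shift [-0.0102  0.0063  0.0059] turn -0.0025 rows 0.3
[[317.82291944 123.70134543]]
```

View pics/w2.png

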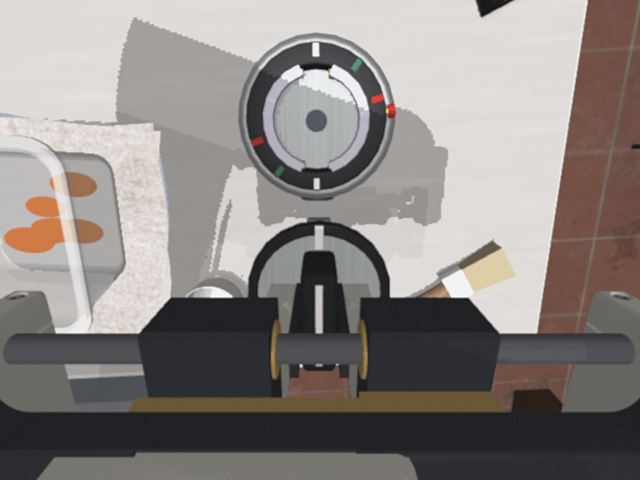

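Run:
```python
from m import *
s=snap('wrist'); o=ctrl.get_obs(); p=o['tool_pos']; z0=p[2]-.099
g=s['color'].astype(int)
def blob(m,u,v,r=14):
    sub=m[v-r:v+r,u-r:u+r]; ys,xs=np.nonzero(sub); return np.array([xs.mean()+u-r,ys.mean()+v-r]),len(xs)
mn=g.min(2); W=mn>190
a,na=blob(W,316,49,9); b,nb=blob(W,316,184,9); print(a,na,b,nb,'gr',pair(s,a,b,.1))
G=(g[:,:,1]-g[:,:,0]>25); Rd=(g[:,:,0]-g[:,:,1]>80)
c,_=blob(G,357,64);d,_=blob(G,280,171); print('green',c,d,pair(s,c,d,.1))
c,_=blob(Rd,377,99,10);d,_=blob(Rd,258,142); print('red',c,d,pair(s,c,d,.1))
# lid rim line
ys,xs=np.nonzero(W[222:252,308:330]); print('rimline',xs.mean()+308,ys.min()+222)
for zz in (.0275,.0195):
    print('front',ray(s,(319,222),z0+zz)-p, 'L',ray(s,(248.5,288),z0+zz)-p,'R',ray(s,(389.5,288),z0+zz)-p)
ys,xs=np.nonzero(W[285:365,310:330]); print('bar',np.polyfit(ys+285,xs+310,1),ys.min()+285,ys.max()+285)
print('bar',pair(s,(319,290),(319,360),z0+.0595)[0]-p)
```

```text
[315.95238095  46.76984127] 126 [316.53846154 183.61538462] 39 gr (array([ 0.4982, -0.3758,  0.1   ]), np.float64(0.091), np.float64(-3.34))
green [356.62790698  65.23255814] [279.46428571 171.30357143] (array([ 0.4972, -0.3758,  0.1   ]), np.float64(0.0894), np.float64(-41.1))
red [377.35365854  99.03658537] [257.77192982 141.35087719] (array([ 0.4972, -0.3759,  0.1   ]), np.float64(0.0891), np.float64(-74.97))
rimline 318.43801652892563 226
front [ 0.03964599 -0.00300606 -0.0715    ] L [ 0.00611381  0.03605088 -0.0715    ] R [ 0.00169577 -0.03770748 -0.0715    ]
front [ 0.03746956 -0.00286581 -0.0795    ] L [ 0.00230482  0.03809267 -0.0795    ] R [-0.00232832 -0.03925672 -0.0795    ]
bar [-1.20972366e-03  3.18903225e+02] 287 331
bar [ 0.00114405 -0.00072415 -0.03952852]
```

```bash
python3 -c "
from m import *; go(.4955,-.3751,.212,-3.35)"
```

```text
t 5.17 p [ 0.409  -0.3719  0.2653] o [-1.7999e+02 -1.0000e-02 -3.4200e+00] F [ 0.1  0.3 -1.4] M [-0.06  0.03 -0.  ] op 0.0157 j6 108.6
shift [ 0.1082 -0.0024  0.0667] turn -0.0008 rows 2.4
```

send_rows(deltas=[[[0.04,-0.001,0.0],0],[[0.08,-0.002,0.02],0],[[0.108,-0.0024,0.05],0],[[0.108,-0.0024,0.066],0],[[0.108,-0.0024,0.066],0]])

```text
clock: 5.58
tool_pos: [0.4952, -0.3738, 0.2089]
orientation: [-179.9, 0.3, -3.4]
force: [-0.5, -0.1, -2.1]
opening: 0.0156
gripper_force: 30.0
```

```bash
python3 -c "
from m import *; go(.4955,-.3751,.212,-3.35);s=snap('wrist','w3.png'); t=snap('side','s3.png')
cv2.imwrite('pics/s3c.png',cv2.resize(t['color'][310:430,260:420,::-1],(800,600),interpolation=2))
print(proj(s,[[.4972+.0455*.998,-.3758-.0455*.06,.1]]))"
```

```text
t 5.58 p [ 0.4952 -0.3738  0.2089] o [-179.86    0.28   -3.36] F [-0.5 -0.1 -2.1] M [0.04 0.21 0.06] op 0.0156 j6 105.8
shift [ 0.0004  0.0016 -0.0039] turn -0.0001 rows 0.1
[[322.1971853  191.81730243]]
```

View pics/w3.png

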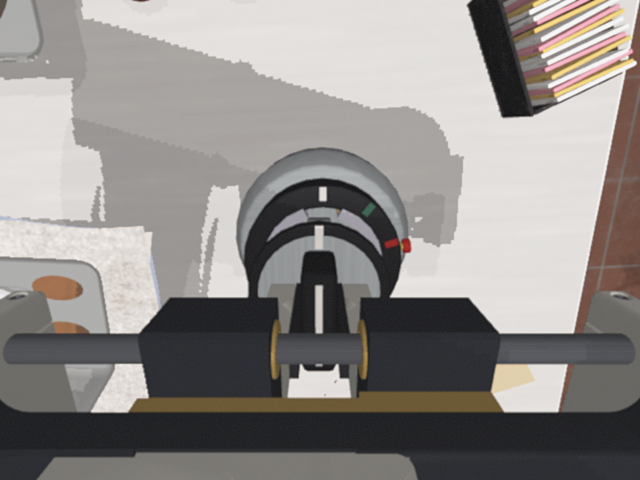

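View pics/s3c.png

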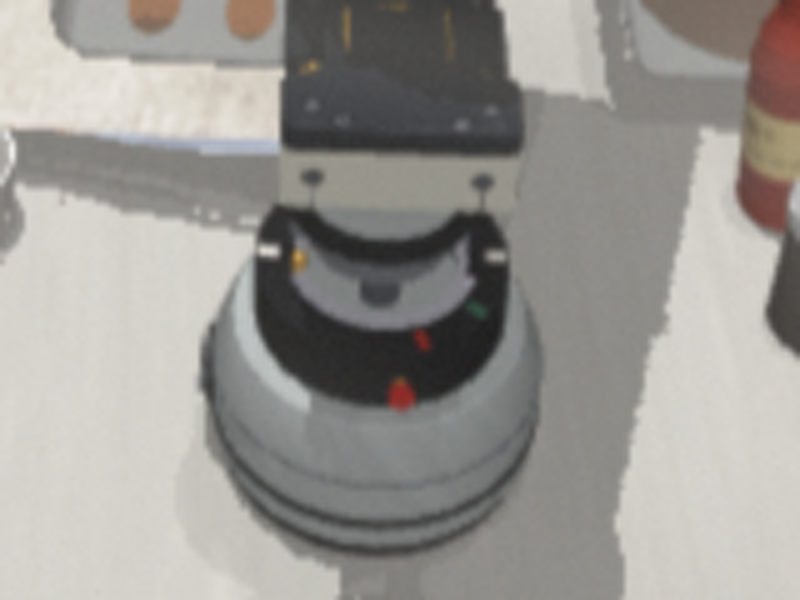

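send_rows(deltas=[[[0,0,0],0],[[0,0,0],0],[[0,0,0],0],[[0,0,0],0],[[0,0,0],0]])

```text
clock: 6.1
tool_pos: [0.4951, -0.3762, 0.2131]
orientation: [180.0, -0.1, -3.5]
force: [-1.4, 0.3, -1.2]
opening: 0.0161
gripper_force: 30.0
```

Run:
```python
from m import *
go(.4955,-.3751,.212,-3.35);s=snap('wrist')
p=ctrl.get_obs()['tool_pos']; z0=p[2]-.099; g=s['color'].astype(int); W=g.min(2)>190
def c(u0,u1,v0,v1,m=W):
    ys,xs=np.nonzero(m[v0:v1,u0:u1]); return np.array([xs.mean()+u0,ys.mean()+v0]),ys.min()+v0,ys.max()+v0
a=c(314,332,184,206); print(a, ray(s,a[0],.1), 'pred',np.array([.4972+.0447*.998,-.3758-.0447*.06]))
G=c(358,380,200,220,g[:,:,1]-g[:,:,0]>25); th=np.radians(-41.15); print(ray(s,G[0],.1),[.4972+.0447*np.cos(th),-.3758+.0447*np.sin(th)])
l=c(312,326,222,252); print(l,'rimline-p',ray(s,l[0],z0+.0275)-p)
print(W[215:232,318]*1, g[215:232,300].min(1))
```

```text
t 6.1 p [ 0.4951 -0.3762  0.2131] o [ 1.7998e+02 -7.0000e-02 -3.4900e+00] F [-1.4  0.3 -1.2] M [-0.07  0.03 -0.01] op 0.0161 j6 105.8
shift [ 0.0004 -0.0014  0.0014] turn -0.0016 rows 0.0
(array([317.5, 193.5]), np.int64(188), np.int64(199)) [ 0.54148656 -0.37852628  0.1       ] pred [ 0.5418106 -0.378482 ]
[ 0.53049181 -0.40542524  0.1       ] [np.float64(0.5308586278480156), np.float64(-0.4052140573771927)]
(array([318.61904762, 236.48979592]), np.int64(226), np.int64(248)) rimline-p [ 0.03234693 -0.00220287 -0.0715    ]
[0 0 0 0 0 0 0 0 0 0 0 1 1 1 1 1 1] [156 157 157 155 154 152 147 118  68  31  24  33  45  43  41  39  35]
```

send_rows(deltas=[[[0,-0.0008,0.005],0],[[0,-0.0008,0.01],0],[[0,-0.0008,0.015],0],[[0,-0.0008,0.02],0],[[0,-0.0008,0.025],0]])

```text
clock: 6.57
tool_pos: [0.4951, -0.3754, 0.1916]
orientation: [-180.0, 0.0, -3.5]
force: [0.1, 0.6, -1.1]
opening: 0.016
gripper_force: 30.0
```

```bash
python3 -c "
from m import *; go(.4952,-.3754,.1795,-3.35)"
```

```text
t 6.57 p [ 0.4951 -0.3754  0.1916] o [-1.7999e+02  4.0000e-02 -3.4800e+00] F [ 0.1  0.6 -1.1] M [-0.03 -0.01  0.01] op 0.016 j6 105.7
shift [0.0001 0.0001 0.0151] turn -0.0014 rows 0.3
```

send_rows(deltas=[[[0,0,0.003],0],[[0,0,0.006],0],[[0,0,0.009],0],[[0,0,0.012],0],[[0,0,0.015],0]])

```text
clock: 6.98
tool_pos: [0.4953, -0.3754, 0.1802]
orientation: [180.0, -0.0, -3.5]
force: [0.3, 0.8, -1.2]
opening: 0.0156
gripper_force: 30.0
```

send_rows(deltas=[[[0,0,0.0005],0],[[0,0,0.001],0],[[0,0,0.001],0],[[0,0,0.001],0],[[0,0,0.001],0]])

```text
clock: 7.4
tool_pos: [0.4953, -0.3754, 0.1796]
orientation: [180.0, -0.0, -3.5]
force: [-0.4, -0.5, -0.9]
opening: 0.016
gripper_force: 30.0
```

```bash
python3 -c "
from m import *; go(.4952,-.3754,.1795,-3.35)"
```

```text
t 7.4 p [ 0.4953 -0.3754  0.1796] o [ 1.80e+02 -1.00e-02 -3.48e+00] F [-0.4 -0.5 -0.9] M [-0.05 -0.01 -0.01] op 0.016 j6 105.7
shift [-0.0001 -0.      0.0001] turn -0.0014 rows 0.0
```

send_rows(deltas=[[[0,0,0.0005],0],[[0,0,0.001],0],[[0,0,0.0013],0],[[0,0,0.0013],0],[[0,0,0.0013],0]])

```text
clock: 7.82
tool_pos: [0.4953, -0.3754, 0.1796]
orientation: [180.0, -0.0, -3.5]
force: [-2.1, 2.8, 6.9]
opening: 0.0155
gripper_force: 30.0
```

```bash
python3 -c "
from m import *; go(.4952,-.3754,.1795,-3.35)"
```

```text
t 7.82 p [ 0.4953 -0.3754  0.1796] o [ 1.7997e+02 -4.0000e-02 -3.4600e+00] F [-2.1  2.8  6.9] M [0.96 0.81 0.02] op 0.0155 j6 105.7
shift [-0.0002 -0.      0.0001] turn -0.0012 rows 0.0
```

send_rows(deltas=[[[0,-0.0001,0],0.04],[[0,-0.0003,0],0.08],[[0.0001,-0.0004,0],0.12],[[0.0001,-0.0005,0],0.16],[[0.0001,-0.0007,0],0.2]])

```text
clock: 8.23
tool_pos: [0.4957, -0.3754, 0.1796]
orientation: [180.0, -0.1, -21.6]
force: [-1.2, -1.2, 4.3]
opening: 0.0158
gripper_force: 30.0
```

```bash
python3 -c "
from m import *; go(.4952,-.3754,.1795,-41.85)"
```

```text
t 8.23 p [ 0.4957 -0.3754  0.1796] o [ 1.7996e+02 -9.0000e-02 -2.1620e+01] F [-1.2 -1.2  4.3] M [-0.15  0.53  0.13] op 0.0158 j6 87.5
shift [-0.0006  0.0003  0.0001] turn 0.2248 rows 2.8
```

send_rows(deltas=[[[0,-0.0002,0],0.06],[[0,-0.0004,0],0.12],[[0.0001,-0.0006,0],0.18],[[0.0001,-0.0007,0],0.225],[[0.0001,-0.0007,0],0.225]])

```text
clock: 8.65
tool_pos: [0.496, -0.375, 0.1795]
orientation: [180.0, -0.1, -41.9]
force: [-0.3, -2.0, 5.4]
opening: 0.0156
gripper_force: 30.0
```

Run:
```python
from m import *
go(.4957,-.3754,.1795,-41.85);s=snap('wrist','w4.png');t=snap('top')['color'][226:276,440:500,::-1]
cv2.imwrite('pics/t4c.png',cv2.resize(t,(720,600),interpolation=2))
```

```text
t 8.65 p [ 0.496  -0.375   0.1795] o [ 1.7998e+02 -1.0000e-01 -4.1880e+01] F [-0.3 -2.   5.4] M [-0.37  0.62  0.01] op 0.0156 j6 67.2
shift [0.0001 0.0006 0.0001] turn -0.0003 rows 0.0
```

View pics/w4.png

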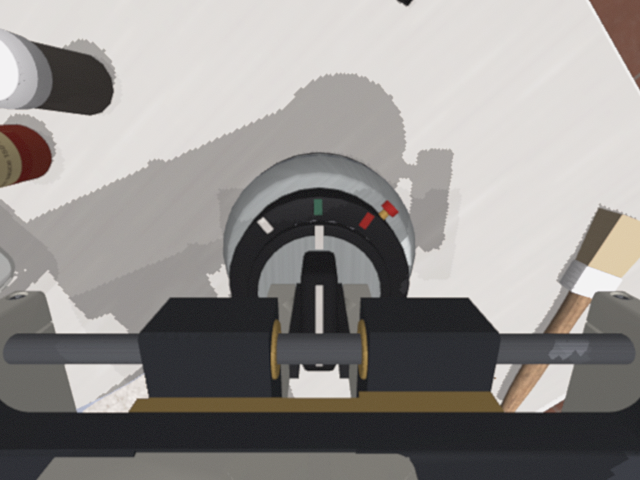

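send_rows(deltas=[[[0,0,0],0],[[0,0,0],0],[[0,0,0],0],[[0,0,0],0],[[0,0,0],0]])

```text
clock: 9.17
tool_pos: [0.496, -0.375, 0.1795]
orientation: [180.0, -0.1, -41.6]
force: [-1.9, -1.0, 6.2]
opening: 0.0155
gripper_force: 30.0
```

Run:
```python
from m import *
go(.4957,-.3754,.1795,-41.85);s=snap('wrist'); g=s['color'].astype(int)
def c(m,u0,u1,v0,v1):
    ys,xs=np.nonzero(m[v0:v1,u0:u1]); return np.array([xs.mean()+u0,ys.mean()+v0])
l=c(g.min(2)>190,310,328,224,250); q=c(g[:,:,1]-g[:,:,0]>25,305,332,195,220); print(l,q)
C=np.array([.4970,-.3758])
for u,z in((l,.108),(q,.1)):
    d=ray(s,u,z)[:2]-C; print(np.degrees(np.arctan2(d[1],d[0])),np.linalg.norm(d))
```

```text
t 9.17 p [ 0.496  -0.375   0.1795] o [ 1.7999e+02 -1.0000e-01 -4.1560e+01] F [-1.9 -1.   6.2] M [-0.37  0.64 -0.03] op 0.0155 j6 67.5
shift [0.0001 0.0006 0.    ] turn 0.0032 rows 0.0
[318.65217391 237.7826087 ] [318.23076923 206.46153846]
-41.34561527058383 0.030562807690082332
-41.138256228201236 0.0447674124863276
```

send_rows(deltas=[[[0,0,0],0.007],[[0,0,0],0.007],[[0,0,0],0.007],[[0,0,0],0.007],[[0,0,0],0.007]])

```text
clock: 9.63
tool_pos: [0.4959, -0.375, 0.1795]
orientation: [180.0, -0.1, -42.2]
force: [-1.7, -2.4, 5.3]
opening: 0.0159
gripper_force: 30.0
```

send_rows(deltas=[[[0,0,0],0],[[0,0,0],0],[[0,0,0],0],[[0,0,0],0],[[0,0,0],0]])

```text
clock: 10.05
tool_pos: [0.496, -0.375, 0.1795]
orientation: [180.0, -0.1, -42.2]
force: [-2.1, -1.5, 6.2]
opening: 0.0158
gripper_force: 30.0
```

Run:
```python
from m import *
go(.4957,-.3754,.1795,-42.2); print(ctrl.close_job())
```

```text
t 10.05 p [ 0.496  -0.375   0.1795] o [ 1.7998e+02 -1.0000e-01 -4.2170e+01] F [-2.1 -1.5  6.2] M [-0.39  0.71  0.09] op 0.0158 j6 66.9
shift [0.0001 0.0006 0.    ] turn 0.0003 rows 0.0
the job is handed in; nothing more can be done
None
```

I put lid_c fully home in the grinder, turned it about 0.68 rad clockwise to the green mark, and handed the job in at about 10 s while still gripping and holding it there; no verdict came back.

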